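Wind down the wing nut of the loaf-tin press

ROBOT

A 6-joint arm with a two-finger parallel gripper is mounted at the origin on the work surface. World frame = base frame: x ahead of the robot, y to its left, z up, the work surface at z = 0. Lengths are in m, angles in degrees, forces in N, time in s.
With the tool pointing down it reaches from about 0.4 to 0.825 m from the base axis. Payload 7 kg.
Tool frame: the origin (TCP) lies at the very end of the fingers, on their centre line; the grasp point (between the pads) lies 19 mm behind it; z points along the fingers, y is the direction in which the jaws open and shut (so a half turn about z gives the same grasp; the last joint's range is limited). The gripper opens to 88 mm and grips with 3 to 60 N. Pads are 19 mm wide; open, the fingers measure 130 mm over their backs; the gripper's body (78 mm by 193 mm) begins 47 mm behind the grasp point.
Start: joints at [-59.639, 20.546, 0.682, 0, -70.136, -16.507], TCP at [0.162, -0.655, 0.227] pointing down, gripper open.
Joint ranges: [-176.03, 176.03], [-82.01, 121.73], [-58.28, 71.71], [-173.87, 95.51], [-174.79, -0.11], [-173.66, 173.66]. Speed limits (degrees/s): [136.94, 136.94, 172.46, 180, 180, 180].

INTERFACE

Orientations are given as [roll, pitch, yaw] about the fixed x, y, z axes, in that order (R = Rz(yaw) Ry(pitch) Rx(roll)).
In Python, from plant import ctrl, snapshot, workorder gives the robot as it stands. The module is installed in compiled form; this text tells all that it offers.
- The arm moves only by the shell command python3 -m creep 'ROWS'. ROWS is JSON, a list of rows, each a list of 5 numbers: the shift along the tool's x, y, z scaled (see below), then the turn about the tool's z scaled (see below), then the finger opening in mm, from 0 to 87.6. A call has exactly 8 rows; each row is the pose to reach, as a shift and turn from the pose commanded when the call began, along the tool's axes at that moment, turning the shorter way round; what a row does not reach only later rows make up. The controller multiplies each number of a shift by 0.1 m and each number of a turn by 180 degrees. A row lasts 1/12 s, in which the tool goes at most 41.7 mm and 7.16 degrees, less where a joint would pass 70% of its speed; a pose out of reach is approached as far as the arm can. A call with a number of a shift or a turn outside -1 to 1 is refused whole. A call with a gripper value outside its range is refused whole. The fingers move at their own pace and stop on an object; the grip force is fixed at half the most. Time passes only in rows, so rows that repeat a pose let the fingers close, or fill a call up. It gives the time, the measured TCP pose, the force and the opening at its end, in the units of the state.
- ctrl.get_obs(): the state, without advancing time (a new reading comes with each control period).
- snapshot(name): name is "scene" or "top" or "wrist"; returns a dict with "img" (480x640x3 uint8, blue, green, red), "camera_matrix" (3x3 intrinsics, pixels), "xyz" and "rotation" of the camera in the world. Camera axes: x right, y up, looking along -z (the intrinsics and any distortion apply to the point x, -y, -z); pixel columns grow to the right and rows downward; lengths in m; the calibration is good to about 2 mm. A picture is of the moment at which its call begins. There is no depth.
- workorder.close_job(): hands the job in, once; it reports no verdict.
The state is a dict: "clock": time; "joint_pos": joint angles; "qvel": joint speeds; "tau": joint torques, N m; "tool_pos": TCP position; "orientation": TCP orientation; "force": force on the tool from outside, world axes, zero at the start; "moment": the same for the moment, N m; "opening": finger opening in m.
Only numpy, scipy, OpenCV 4.12 (cv2) and the standard library are available. Lean on these libraries where they do the work, as an engineer would, in place of code of your own. Each camera call takes 0.05 s, during which the arm holds its last target.

TASK

Clamp the loaf tin in the screw press: wind the wing nut on top of the press clockwise (seen from above) until it will turn no further and the plate is fully down on the tin's lid. Do it with repeated sideways strokes of the closed fingertips against its wings: never take the nut or a wing between the fingers. Leave the tumbler, the shaker and the cutter where they stand, and finish clear of everything.

Things in the scene. Friction and masses are not known exactly. Their poses are not given: they have to be found in the camera images.
- press: Aluminium screw press, fixed to the bench. Origin on the bench under the vertical screw axis; z up, own y axis towards its column. Base 130 (x) by 155 mm (y from -65 to +90), 12 mm thick. Flat head 44 mm wide, top 116 mm above the bench, from the column to 55 mm beyond the axis on the -y side. Under it a fixed loaf tin, lid top at 60 mm.
- column_top (a point): Centre of the column's top, 165 mm above the bench (17 mm above the wings), 55 mm from the screw axis on the press's +y side. Column 40 mm (x) by 36 mm (y): its face is 37 mm from the screw axis. There is hardly room for fingers between the nut's hub and the column (25 mm); stroke on the other three sides.
- nut_mid (a point): Brass wing nut on the press head; point on the axis, 137 mm above the bench, mid-height of the wings. Its x axis runs along the two wings (+x and -x), each reaching 34 mm from the axis; z up. Wings upright, 5 mm thick, ends rounded, 126 to 148 mm above the bench. Hub 24 mm across at its foot (119 mm), 18 mm at its top (136 mm). The nut stays at this height.
- wing_nut (a joint): Angle of the wing nut in rad, growing clockwise seen from above. It starts somewhere between 1 and 5 and stops hard at 10.0 (plate fully down). Loose: about 0.04 N m of friction (2 N at the wing), stays where it is left. Stroke pushes of 3 to 10 N are plenty.
- press_plate (a joint): How far the pressing plate has come down from its top position, m; driven by the nut, 8 mm a turn (0.00127 m per rad); 0.0127 when it lies on the tin's lid. Its 10 mm threaded rod stands out of the nut's hub, its end 150 mm (plate down) to 163 mm above the bench.
- tumbler_mid (a point): Centre of a drinking glass, 70 mm across and 95 mm tall, standing loose near the press. Not to be moved.
- shaker_mid (a point): Centre of a white ceramic shaker with a steel cap, 40 mm across and 80 mm tall, standing loose near the press. Not to be moved.
- cutter_mid (a point): Centre of a thin steel ring cutter, 80 mm across and 35 mm tall, standing loose near the press. Not to be moved.
There are look-alikes about, which are no part of the job. Of the things that look like the press, the smallest one is meant.

How it is judged (in metres and radians):
At the end, for the whole second after the job is handed in: The wing nut is at rest within 0.3 rad of its stop (joint above 9.7), the plate down on the lid (lowered at least 12.0 mm), and the tumbler, shaker and cutter within 15 mm of where they started (value of joint wing_nut above 9.7 rad and value of joint press_plate above 0.012 m and velocity of joint wing_nut between -0.1 and 0.1 rad/s and distance of each of tumbler_mid, shaker_mid, cutter_mid from where it was at the start of the episode below 0.015 m); the robot touches nothing.
It fails at once if the nut or one of its wings is taken between the fingers (the grasp point is over the wings' line, within 4 mm, and no higher than 10 mm above the wings' top, while the fingers touch the press) (y of the grasp point in the frame of nut_mid between -0.004 and 0.004 m and x of the grasp point in the frame of nut_mid between -0.034 and 0.034 m and height (world z) of the grasp point below 0.158 m and contact force between the fingers and press above 0.5 N).
It fails at once if the tumbler, the shaker or the cutter is moved or lifted by more than 15 mm, or tipped (distance of any of tumbler_mid, shaker_mid, cutter_mid from where it was at the start of the episode above 0.015 m or angle between any of tumbler_mid, shaker_mid, cutter_mid's own z axis and vertical above 0.3 rad).
It also fails if it takes over 61 s, if anything falls off the work surface, if the arm or the gripper's body presses on something with over 40 N, if the wrist force passes 120 N, or if a joint passes its speed limit or range.

## Working session

There is one attempt and no reset: what is moved stays moved. The work goes in short steps, Python scripts to look and compute and a shell command to move; the robot and the scene stay as the last step left them, time stands still between calls to the robot, and variables do not carry over. Pictures are saved under pics/ and viewed, and the job is handed in when it is done.

```bash
mkdir -p pics
cat > h.py <<'E'
import numpy as np, cv2
from plant import ctrl, snapshot, workorder
def snap(n,f):
    s=snapshot(n); cv2.imwrite('pics/'+f+'.png',s['img'])
    np.savez('pics/'+f+'.npz',K=s['camera_matrix'],t=s['xyz'],R=s['rotation'],img=s['img'])
    return s
def ld(f): return np.load('pics/'+f+'.npz')
def ray(s,u,v,z):
    K=np.array(s['K']);d=np.linalg.inv(K)@[u,v,1]; d=np.array(s['R'])@[d[0],-d[1],-d[2]]
    t=np.array(s['t']); return t+d*(z-t[2])/d[2]
def proj(s,p):
    c=np.array(s['R']).T@(np.array(p)-s['t']); c=np.array([c[0],-c[1],-c[2]]); q=np.array(s['K'])@c; return q[:2]/q[2]
E
python3 - <<'E'
from h import *
s=snap('scene','s0');t=snap('top','t0')
print(s['xyz'],t['xyz'],t['camera_matrix'],[k for k in s])
o=ctrl.get_obs();print(o['clock'],o['tool_pos'],o['orientation'],o['force'],o['opening'])
E
```

```text
[ 1.19906777 -0.33986648  1.12596702] [4.75475968e-01 4.98367274e-04 9.12520182e-01] [[447.69350251   0.         309.60328951]
 [  0.         447.69350251 239.57542075]
 [  0.           0.           1.        ]] ['img', 'camera_matrix', 'xyz', 'rotation']
0.1 [ 0.16147652 -0.65494182  0.22570243] [ 1.79913155e+02 -7.43594716e-03 -1.66153150e+02] [ 0.62030004  1.00276077 -0.42411278] 0.08742873233447028
```

View pics/s0.png

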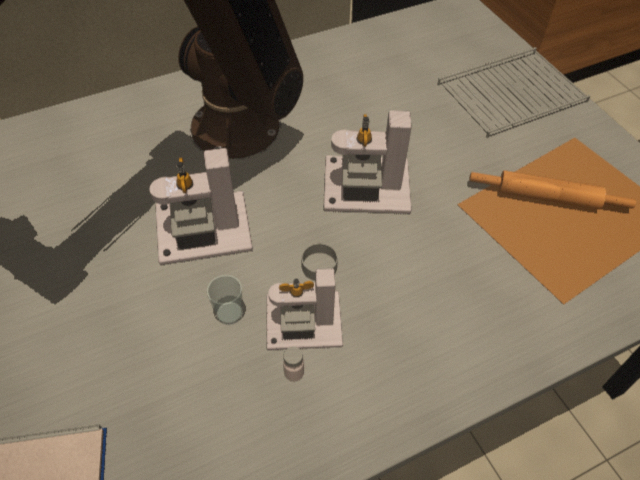

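View pics/t0.png

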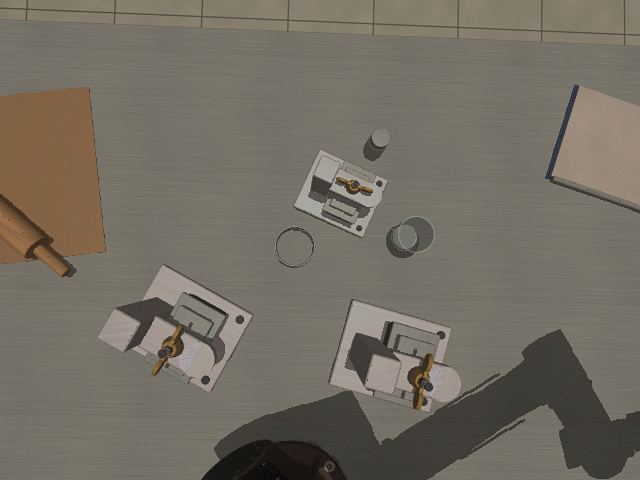

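The scene shows three presses. The smallest is at about (345,190) in the top view, with the shaker at (379,138), the tumbler at (410,236) and the cutter at (294,247). I'll enlarge that area.

Run:
```python
from h import *
t=ld('t0');c=t['img'][110:270,260:450];cv2.imwrite('pics/t0c.png',cv2.resize(c,None,fx=4,fy=3.75,interpolation=cv2.INTER_CUBIC))
c=cv2.resize(t['img'][140:245,285:400],None,fx=5.6,fy=5.6,interpolation=cv2.INTER_CUBIC);cv2.imwrite('pics/t0d.png',c)
s=ld('s0');c=cv2.resize(s['img'][235:385,200:360],None,fx=4,fy=4,interpolation=cv2.INTER_CUBIC);cv2.imwrite('pics/s0d.png',c)
```

```text
(no output)
```

View pics/t0d.png

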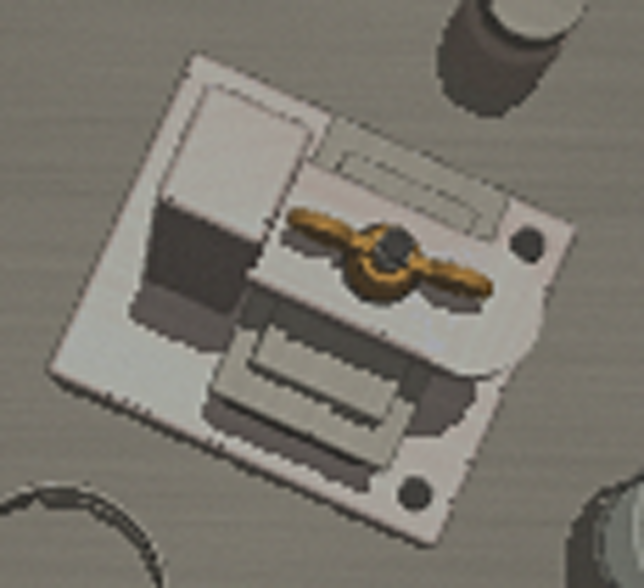

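View pics/s0d.png

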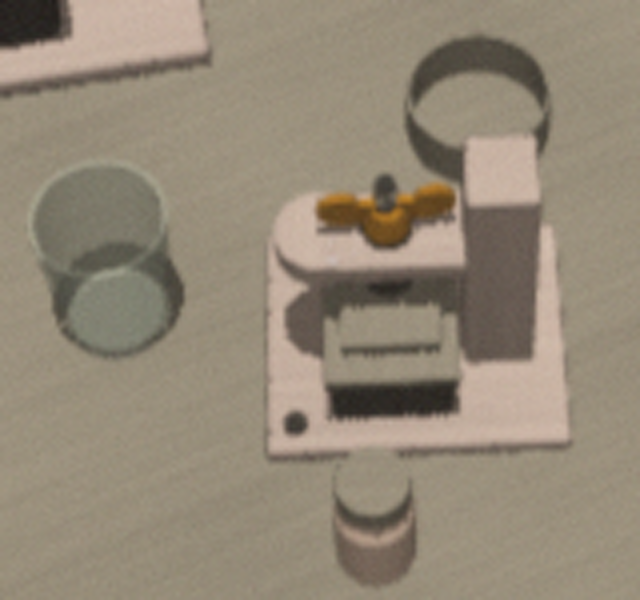

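View pics/t0c.png

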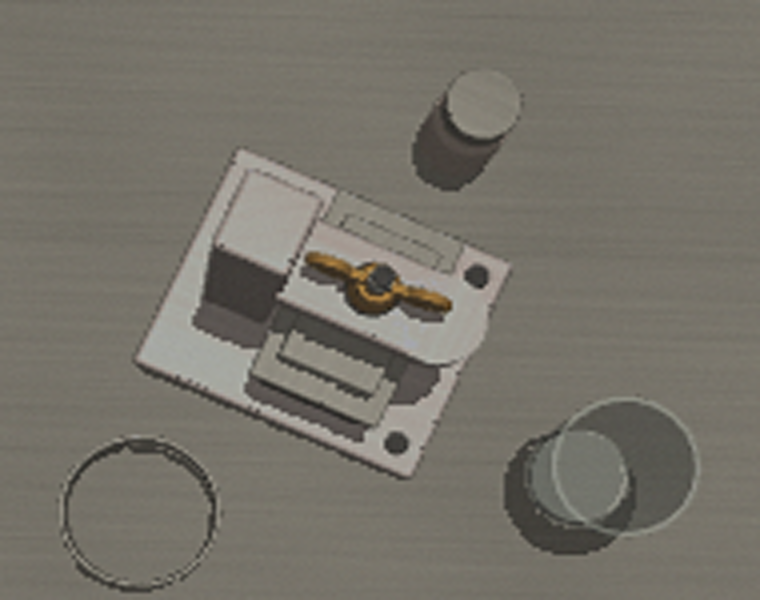

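Run:
```python
from h import *
t=ld('t0');f=lambda u,v,z:ray(t,285+(u+.5)/5.6-.5,140+(v+.5)/5.6-.5,z)[:2]
C=[f(*p,.012) for p in [(198,55),(577,228),(432,545),(52,368)]]
C=np.array(C);print(C)
print([np.linalg.norm(C[i]-C[i-1]) for i in range(4)])
y=((C[0]-C[1])+(C[3]-C[2]));y/=np.linalg.norm(y);x=((C[0]-C[3])+(C[1]-C[2]));x/=np.linalg.norm(x);print('x',x,'y',y)
a=C.mean(0)-y*.0125;print('axis base',a)
T=np.array([f(*p,.165) for p in [(210,85),(312,128),(255,240),(160,200)]]);print('col',T.mean(0),T.mean(0)-y*.055)
W=np.array([f(*p,.142) for p in [(288,215),(492,290)]]);print('wing',W,W.mean(0),np.linalg.norm(W[0]-W[1]))
print('wing angle rel',np.degrees(np.arctan2(*(W[1]-W[0])[::-1])))
g=lambda u,v,z:ray(t,260+(u+.5)/4-.5,110+(v+.5)/3.75-.5,z)[:2]
print('shaker',g(484,103,.08),'tumbler',g(626,467,.095),g(578,478,0),'cutter',g(138,512,.035))
s=ld('s0');k=lambda u,v,z:ray(s,200+(u+.5)/4-.5,235+(v+.5)/4-.5,z)[:2]
print('scene col',np.mean([k(*p,.165) for p in [(468,137),(537,137),(542,204),(466,204)]],0),'wings',k(320,208,.14),k(454,197,.14),'shaker',k(373,478,.08),'tumb',k(98,215,.095), k(112,310,0),'cut',k(478,95,.035))
```

```text
Traceback (most recent call last):
  File "h.py", line 10, in ray
    t=np.array(s['t']); return t+d*(z-t[2])/d[2]
                                            ~^^^
IndexError: invalid index to scalar variable.
```

Run:
```python
from h import *
t=ld('t0');print(t['R'],ld('s0')['R'],ctrl.get_obs())
```

```text
[  2.63127525  -1.55681738 -88.45936153] [37.11400556 -0.8864295  64.00844717] {'clock': 0.1, 'joint_pos': array([-5.96410042e+01,  2.05879623e+01,  6.38508920e-01, -1.86640746e-02,
       -7.01359242e+01, -1.65057962e+01]), 'qvel': array([ 0.09202812, -0.08166676,  0.13611918, -0.00536349, -0.05625303,
        0.0373297 ]), 'tau': array([-6.90036304e-04, -5.84159982e+01,  2.93753707e+01,  7.01567486e+00,
        1.02240464e-02, -6.05312903e-05]), 'tool_pos': array([ 0.16147652, -0.65494182,  0.22570243]), 'orientation': array([ 1.79913155e+02, -7.43594716e-03, -1.66153150e+02]), 'force': array([ 0.62030004,  1.00276077, -0.42411278]), 'moment': array([-0.03354277,  0.02331332, -0.04602218]), 'opening': 0.08742873233447028}
```

Rotation is roll/pitch/yaw in degrees.

```bash
python3 - <<'E'
s=open('h.py').read()
s=s.replace("R=s['rotation'],","R=Rotation.from_euler('xyz',s['rotation'],degrees=True).as_matrix(),").replace("import numpy as np, cv2","import numpy as np, cv2\nfrom scipy.spatial.transform import Rotation")
s=s.replace("def ld(f): return np.load('pics/'+f+'.npz')","def ld(f):\n    d=dict(np.load('pics/'+f+'.npz'))\n    if d['R'].ndim==1: d['R']=Rotation.from_euler('xyz',d['R'],degrees=True).as_matrix()\n    return d")
open('h.py','w').write(s)
E
python3 - <<'E'
from h import *
np.set_printoptions(precision=4,suppress=True)
t=ld('t0');f=lambda u,v,z:ray(t,285+(u+.5)/5.6-.5,140+(v+.5)/5.6-.5,z)[:2]
C=[f(*p,.012) for p in [(198,55),(577,228),(432,545),(52,368)]]
C=np.array(C);print(C)
print([np.linalg.norm(C[i]-C[i-1]) for i in range(4)])
y=((C[0]-C[1])+(C[3]-C[2]));y/=np.linalg.norm(y);x=((C[0]-C[3])+(C[1]-C[2]));x/=np.linalg.norm(x);print('x',x,'y',y)
a=C.mean(0)-y*.0125;print('axis base',a)
T=np.array([f(*p,.165) for p in [(210,85),(312,128),(255,240),(160,200)]]);print('col',T.mean(0),T.mean(0)-y*.055)
W=np.array([f(*p,.142) for p in [(288,215),(492,290)]]);print('wing',W,W.mean(0),np.linalg.norm(W[0]-W[1]))
print('wing angle rel',np.degrees(np.arctan2(*(W[1]-W[0])[::-1])))
g=lambda u,v,z:ray(t,260+(u+.5)/4-.5,110+(v+.5)/3.75-.5,z)[:2]
print('shaker',g(484,103,.08),'tumbler',g(626,467,.095),g(578,478,0),'cutter',g(138,512,.035))
s=ld('s0');k=lambda u,v,z:ray(s,200+(u+.5)/4-.5,235+(v+.5)/4-.5,z)[:2]
print('scene col',np.mean([k(*p,.165) for p in [(468,137),(537,137),(542,204),(466,204)]],0),'wings',k(320,208,.14),k(454,197,.14),'shaker',k(373,478,.08),'tumb',k(98,215,.095), k(112,310,0),'cut',k(478,95,.035))
E
```

```text
[[ 0.7017 -0.039 ]
 [ 0.6428 -0.1785]
 [ 0.5259 -0.1281]
 [ 0.5859  0.0108]]
[np.float64(0.12601570108014362), np.float64(0.15144655897783646), np.float64(0.12730541534516315), np.float64(0.1512589682191409)]
x [ 0.9185 -0.3953] y [0.3928 0.9196]
axis base [ 0.6091 -0.0952]
col [ 0.6307 -0.044 ] [ 0.6091 -0.0946]
wing [[ 0.6198 -0.0625]
 [ 0.5984 -0.1265]] [ 0.6091 -0.0945] 0.06749506891882337
wing angle rel -108.51119976758275
shaker [ 0.712  -0.1501] tumbler [ 0.5291 -0.2166] [ 0.5286 -0.2171] cutter [0.5027 0.0077]
scene col [ 0.6342 -0.0443] wings [ 0.6014 -0.125 ] [ 0.6232 -0.0646] shaker [ 0.7134 -0.1494] tumb [ 0.5306 -0.2164] [ 0.528  -0.2191] cut [0.5077 0.0049]
```

```bash
cat >> h.py <<'E'
np.set_printoptions(precision=3,suppress=True)
A=np.array([.610,-.0945]); PX=np.array([.919,-.394]); PY=np.array([.394,.919])
def st():
    o=ctrl.get_obs(); p=np.array(o['tool_pos']); d=p[:2]-A
    print('t',round(o['clock'],2),'world',p,'press mm',d@PX*1e3,d@PY*1e3,'z',p[2]*1e3,'rpy',o['orientation'],'F',o['force'],'open',o['opening'],'j',o['joint_pos']); return o
def to(*pts):  # press mm px,py,z -> tool units from now
    o=ctrl.get_obs();R=Rotation.from_euler('xyz',o['orientation'],degrees=True).as_matrix()
    for q in pts:
        w=np.array([*(A+PX*q[0]/1e3+PY*q[1]/1e3),q[2]/1e3]); print(q,R.T@(w-o['tool_pos'])*10)
E
python3 -c "
from h import *
st();to((60,-26,230))"
python3 -m creep '[[-0.12,0.09,-0.1,-0.037,0],[-0.25,0.2,-0.2,-0.074,0],[-0.37,0.29,-0.2,-0.11,0],[-0.5,0.39,-0.2,-0.147,0],[-0.62,0.49,-0.2,-0.184,0],[-0.75,0.58,-0.2,-0.22,0],[-0.87,0.68,-0.2,-0.257,0],[-1,0.78,-0.2,-0.294,0]]'
python3 -c "
from h import *
st();to((60,-26,230))"
```

```text
t 0.1 world [ 0.161 -0.655  0.226] press mm -191.37899915459204 -691.7642876489391 z 225.7024313151993 rpy [ 179.913   -0.007 -166.153] F [ 0.62   1.003 -0.424] open 0.08742873233447028 j [-59.641  20.588   0.639  -0.019 -70.136 -16.506]
(60, -26, 230) [-6.018  3.799 -0.038]
clock: 0.77
tool_pos: [0.2402, -0.5548, 0.2461]
orientation: [180.0, 0.0, -112.9]
force: [0.6, 0.5, -0.4]
opening: 0.0397
t 0.77 world [ 0.24  -0.555  0.246] press mm -158.44739937205293 -568.7193837072089 z 246.11056823447774 rpy [ 179.96     0.03  -112.907] F [ 0.603  0.525 -0.429] open 0.039672572977990865 j [-48.098  13.322  -6.871  -0.011 -69.856  25.194]
(60, -26, 230) [-5.416 -2.213  0.162]
```

```bash
M='python3 -m creep'
python3 -m creep '[[-0.2,-0.08,0,0,0],[-0.4,-0.16,0,0,0],[-0.6,-0.24,0,0,0],[-0.8,-0.32,0,0,0],[-1,-0.41,0,0,0],[-1,-0.41,0,0,0],[-1,-0.41,0,0,0],[-1,-0.41,0,0,0]]'
python3 -m creep '[[-0.13,-0.05,0,0,0],[-0.25,-0.1,0,0,0],[-0.38,-0.15,0,0,0],[-0.5,-0.2,0,0,0],[-0.63,-0.26,0,0,0],[-0.75,-0.31,0,0,0],[-0.87,-0.36,0,0,0],[-1,-0.41,0,0,0]]'
python3 -m creep '[[-0.13,-0.05,0,0,0],[-0.25,-0.1,0,0,0],[-0.38,-0.15,0,0,0],[-0.5,-0.2,0,0,0],[-0.63,-0.26,0,0,0],[-0.75,-0.31,0,0,0],[-0.87,-0.36,0,0,0],[-1,-0.41,0,0,0]]'
python3 -m creep '[[-0.13,-0.05,0,0,0],[-0.25,-0.1,0,0,0],[-0.38,-0.15,0,0,0],[-0.5,-0.2,0,0,0],[-0.63,-0.26,0,0,0],[-0.75,-0.31,0,0,0],[-0.87,-0.36,0,0,0],[-1,-0.41,0,0,0]]'
python3 -c "
from h import *
st();to((50,-26,200));snap('wrist','w1')"
```

```text
clock: 1.43
tool_pos: [0.317, -0.4798, 0.2463]
orientation: [180.0, 0.0, -113.2]
force: [-0.2, 0.6, 0.7]
opening: 0.0002
clock: 2.1
tool_pos: [0.3949, -0.4035, 0.2465]
orientation: [180.0, -0.0, -113.2]
force: [0.4, -0.6, 0.1]
opening: 0.0006
clock: 2.77
tool_pos: [0.4723, -0.3276, 0.2465]
orientation: [180.0, -0.0, -113.2]
force: [0.6, -0.0, -0.5]
opening: 0.0004
clock: 3.43
tool_pos: [0.5494, -0.2519, 0.2465]
orientation: [180.0, -0.0, -113.2]
force: [-0.1, -0.6, 0.1]
opening: 0.0004
t 3.43 world [ 0.549 -0.252  0.247] press mm 6.275320760564343 -168.52225789716118 z 246.51074625727597 rpy [ 179.994   -0.001 -113.231] F [-0.116 -0.613  0.057] open 0.0004086559726361053 j [ -6.128  13.257  -6.907  -0.001 -69.841 -17.103]
(50, -26, 200) [-1.426 -0.437  0.465]
```

View pics/w1.png

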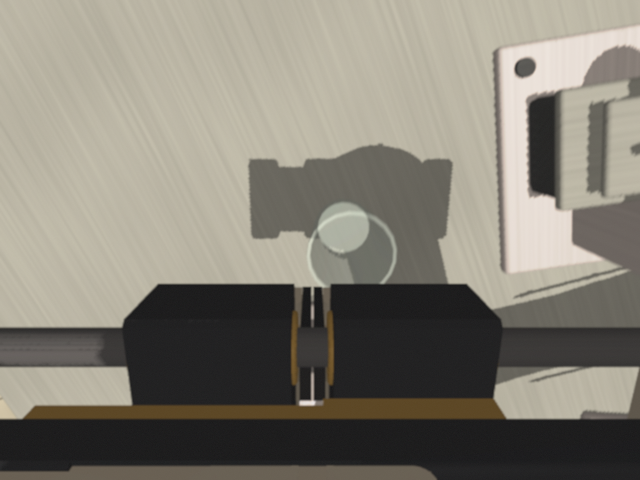

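```bash
python3 -c "
from h import *
s=ld('w1');o=ctrl.get_obs();R=Rotation.from_euler('xyz',o['orientation'],degrees=True).as_matrix();p=np.array(o['tool_pos'])
print('cam in tool',R.T@(s['t']-p))
for q in [(0,0,0),(0,0,-.019),(0,.021,0),(0,-.021,0),(.0095,.021,0),(-.0095,.021,0),(-.0095,.021,-.04),(0,.011,0)]: print(q,proj(s,p+R@q))
for n,q in dict(tum=(.529,-.2165,.095),ax=(.61,-.0945,.15)).items(): print(n,proj(s,q))
"
```

```text
cam in tool [ 0.076  0.001 -0.158]
(0, 0, 0) [308.928 315.125]
(0, 0, -0.019) [308.648 337.887]
(0, 0.021, 0) [360.195 315.062]
(0, -0.021, 0) [257.644 315.188]
(0.0095, 0.021, 0) [360.907 293.507]
(-0.0095, 0.021, 0) [359.505 335.986]
(-0.0095, 0.021, -0.04) [373.061 395.942]
(0, 0.011, 0) [335.785 315.092]
tum [353.737 255.783]
ax [319.925 465.109]
```

```bash
python3 -m creep '[[-0.1,-0.05,0.05,0,0],[-0.25,-0.1,0.1,0,0],[-0.4,-0.15,0.15,0,0],[-0.55,-0.25,0.2,0,0],[-0.7,-0.3,0.25,0,0],[-0.85,-0.35,0.3,0,0],[-1,-0.4,0.35,0,0],[-1,-0.44,0.4,0,0]]'
python3 -c "
from h import *
st();to((45,-26,180));snap('wrist','w2');snap('scene','s2')"
```

```text
clock: 4.15
tool_pos: [0.6302, -0.1756, 0.2056]
orientation: [180.0, 0.0, -113.1]
force: [0.4, -0.3, 0.4]
opening: 0.0007
t 4.15 world [ 0.63  -0.176  0.206] press mm 50.470057474166246 -66.54927352323739 z 205.60217593319118 rpy [ 179.986    0.008 -113.114] F [ 0.367 -0.306  0.449] open 0.0006953635445008884 j [  1.474  19.361  -3.847  -0.015 -66.802 -24.582]
(45, -26, 180) [-0.406  0.054  0.256]
```

View pics/w2.png

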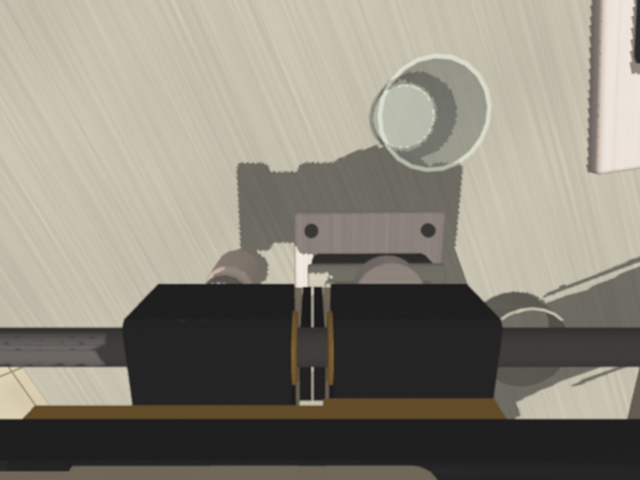

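View pics/s2.png

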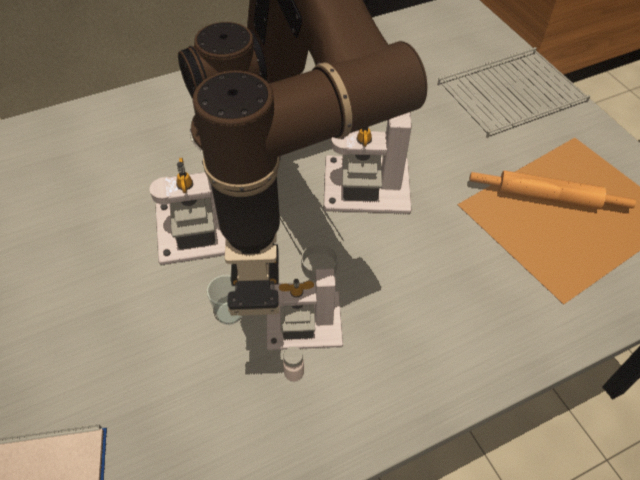

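Run:
```python
from h import *
s=ld('s2');c=cv2.resize(s['img'][200:360,190:360],None,fx=4,fy=3.75,interpolation=cv2.INTER_CUBIC);cv2.imwrite('pics/s2d.png',c)
o=ctrl.get_obs();p=np.array(o['tool_pos']);R=Rotation.from_euler('xyz',o['orientation'],degrees=True).as_matrix()
for q in [(0,0,0),(0,.021,0),(0,-.021,0),(0,-.021,-.04),(0,0,-.066),(0,-.039,-.066)]:
    u=proj(s,p+R@q); print(q,(u-[190,200])*[4,3.75])
```

```text
(0, 0, 0) [268.768 334.611]
(0, 0.021, 0) [269.518 297.461]
(0, -0.021, 0) [268.    372.635]
(0, -0.021, -0.04) [261.348 326.577]
(0, 0, -0.066) [257.744 256.075]
(0, -0.039, -0.066) [255.973 329.312]
```

View pics/s2d.png

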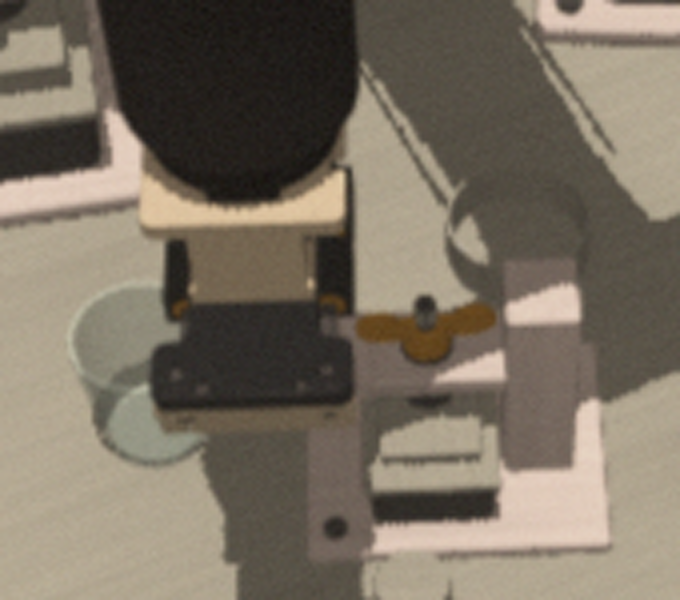

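```bash
python3 -m creep '[[-0.2,0.02,0.1,0,0],[-0.41,0.05,0.2,0,0],[-0.41,0.05,0.3,0,0],[-0.41,0.05,0.4,0,0],[-0.41,0.05,0.5,0,0],[-0.41,0.05,0.6,0,0],[-0.41,0.05,0.64,0,0],[-0.41,0.05,0.64,0,0]]'
python3 -c "
from h import *
st();to((45,-26,141));snap('wrist','w3');snap('scene','s3')
s=ld('s3');cv2.imwrite('pics/s3d.png',cv2.resize(s['img'][220:360,200:360],None,fx=4,fy=4,interpolation=cv2.INTER_CUBIC))"
```

```text
clock: 4.92
tool_pos: [0.639, -0.1392, 0.1411]
orientation: [179.9, -0.1, -113.3]
force: [-0.1, 0.0, 0.6]
opening: 0.0001
t 4.92 world [ 0.639 -0.139  0.141] press mm 44.28516037141854 -29.64858620950888 z 141.1343304536567 rpy [ 179.885   -0.05  -113.28 ] F [-0.121  0.047  0.57 ] open 9.640515136352245e-05 j [  4.759  22.21   -8.471  -0.011 -59.444 -28.033]
(45, -26, 141) [-0.037 -0.007  0.001]
```

View pics/s3d.png

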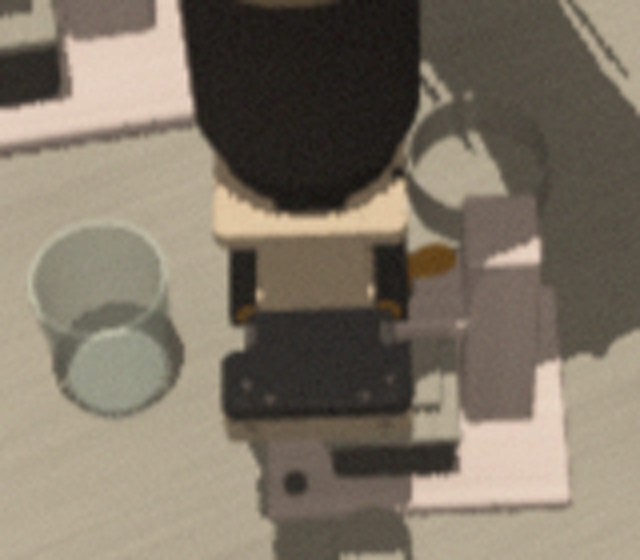

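View pics/w3.png

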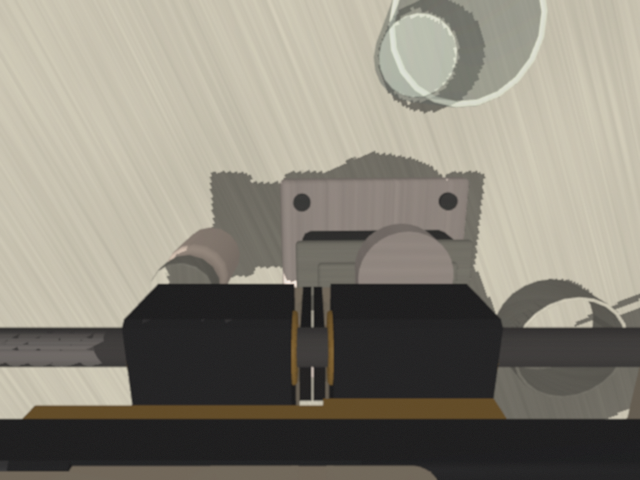

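```bash
python3 -m creep '[[0,0.04,0,0,0],[0,0.08,0,0,0],[0,0.12,0,0,0],[0,0.16,0,0,0],[0,0.2,0,0,0],[0,0.24,0,0,0],[0,0.27,0,0,0],[0,0.3,0,0,0]]'
python3 -c "
from h import *
st();snap('top','t4');snap('wrist','w4')
s=ld('t4');cv2.imwrite('pics/t4d.png',cv2.resize(s['img'][140:245,285:400],None,fx=5.6,fy=5.6,interpolation=cv2.INTER_CUBIC))"
```

```text
clock: 5.68
tool_pos: [0.6125, -0.1268, 0.1429]
orientation: [-179.9, 0.0, -113.2]
force: [2.6, -1.8, 0.1]
opening: 0.0007
t 5.68 world [ 0.613 -0.127  0.143] press mm 15.060698534450015 -28.73388640092334 z 142.93164124235832 rpy [-179.93     0.004 -113.213] F [ 2.568 -1.779  0.083] open 0.0006918411949696707 j [  6.176  19.538 -12.348   0.037 -58.051 -29.408]
```

View pics/t4d.png

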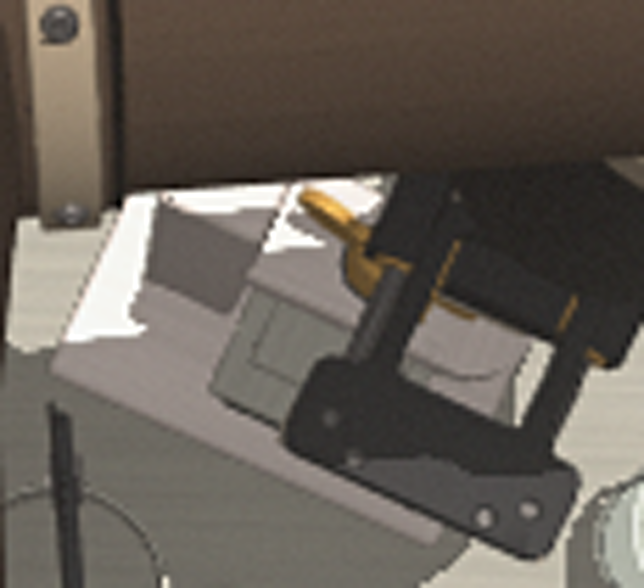

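```bash
python3 -m creep '[[0,0.05,0.01,0,0],[0.005,0.085,0.02,0,0],[-0.035,0.13,0.02,0,0],[-0.08,0.17,0.02,0,0],[-0.09,0.25,0.02,0,0],[-0.09,0.33,0.02,0,0],[-0.09,0.41,0.02,0,0],[-0.09,0.46,0.02,0,0]]'
python3 -c "
from h import *
st();snap('top','t5');snap('scene','s5')
s=ld('t5');cv2.imwrite('pics/t5d.png',cv2.resize(s['img'][140:245,285:400],None,fx=5.6,fy=5.6,interpolation=cv2.INTER_CUBIC))
s=ld('s5');cv2.imwrite('pics/s5d.png',cv2.resize(s['img'][220:360,200:360],None,fx=4,fy=4,interpolation=cv2.INTER_CUBIC))"
```

```text
clock: 6.45
tool_pos: [0.5717, -0.0996, 0.1401]
orientation: [179.9, -0.0, -113.2]
force: [-0.5, -0.4, -0.5]
opening: 0.0005
t 6.45 world [ 0.572 -0.1    0.14 ] press mm -33.19466680247869 -19.802891404203493 z 140.1187191002013 rpy [ 179.897   -0.012 -113.223] F [-0.529 -0.435 -0.545] open 0.000490110968618905 j [  9.384  15.837 -18.166  -0.054 -56.091 -32.577]
```

View pics/t5d.png

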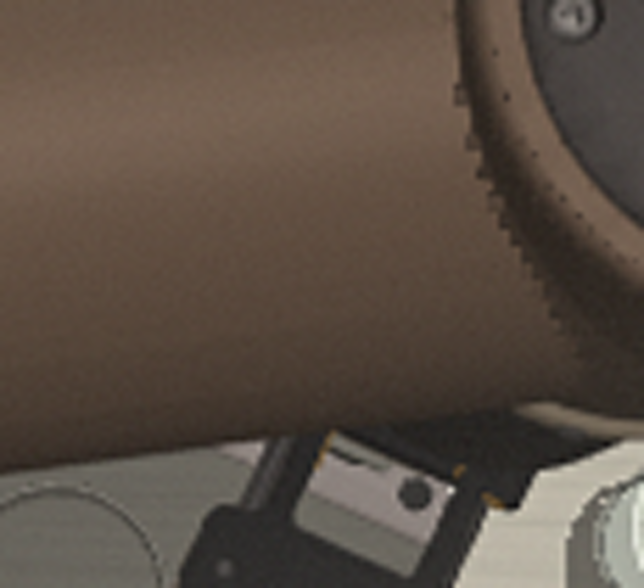

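View pics/s5d.png

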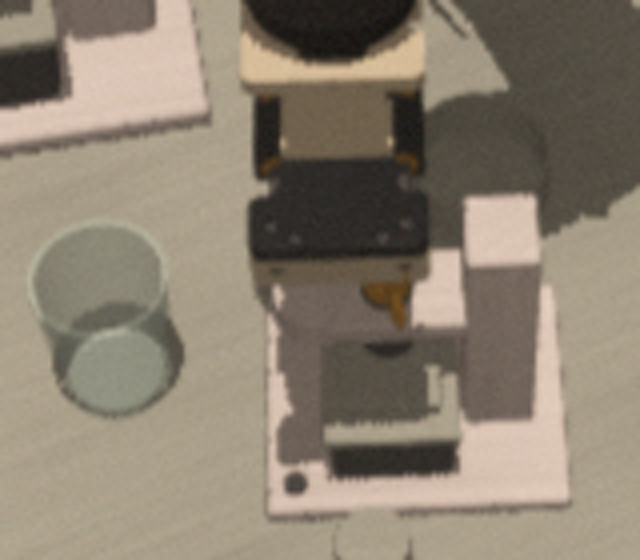

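```bash
python3 -m creep '[[-0.06,0,0,0,0],[-0.12,0,0,0,0],[-0.18,0,0,0,0],[-0.24,0,0,0,0],[-0.3,0,0,0,0],[-0.35,-0.01,0,0,0],[-0.38,-0.02,0,0,0],[-0.38,-0.02,0,0,0]]'
python3 -c "
from h import *
st();snap('scene','s6')
s=ld('s6');cv2.imwrite('pics/s6d.png',cv2.resize(s['img'][220:360,200:360],None,fx=4,fy=4,interpolation=cv2.INTER_CUBIC))"
```

```text
clock: 7.22
tool_pos: [0.5913, -0.0652, 0.1405]
orientation: [-180.0, 0.0, -113.2]
force: [-0.4, 0.6, 0.6]
opening: 0.0004
t 7.22 world [ 0.591 -0.065  0.14 ] press mm -28.75965193711538 19.53626775325663 z 140.47237226570525 rpy [-179.98     0.035 -113.179] F [-0.357  0.63   0.649] open 0.0004290719940813422 j [ 12.506  17.017 -16.426  -0.02  -56.52  -35.673]
```

View pics/s6d.png

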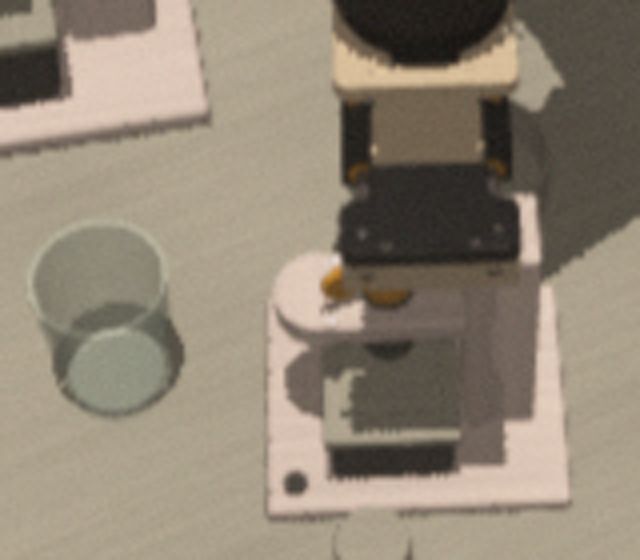

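```bash
python3 -m creep '[[0.08,0,0,0,0],[0.08,0,-0.2,0,0],[0.08,0,-0.4,0,0],[0.2,-0.25,-0.4,0,0],[0.33,-0.5,-0.4,0,0],[0.47,-0.74,-0.4,0,0],[0.47,-0.74,-0.4,0,0],[0.47,-0.74,-0.4,0,0]]'
python3 -c "
from h import *
st();to((45,-28,140.5));snap('scene','s7')
s=ld('s7');cv2.imwrite('pics/s7d.png',cv2.resize(s['img'][220:360,200:360],None,fx=4,fy=4,interpolation=cv2.INTER_CUBIC))"
```

```text
clock: 7.93
tool_pos: [0.6401, -0.1403, 0.1799]
orientation: [180.0, -0.0, -113.4]
force: [-0.5, -0.1, -1.0]
opening: 0.0005
t 7.93 world [ 0.64 -0.14  0.18] press mm 45.6991536090655 -30.18904054872089 z 179.94038832337134 rpy [ 179.983   -0.007 -113.36 ] F [-0.452 -0.061 -1.023] open 0.0005165754566302632 j [  4.659  20.49   -5.664  -0.002 -63.864 -28.018]
(45, -28, 140.5) [-0.022  0.007  0.394]
```

View pics/s7d.png

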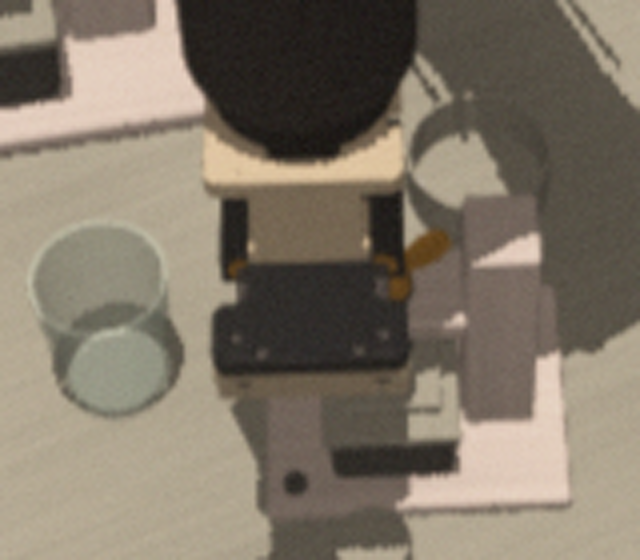

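```bash
python3 -m creep '[[-0.015,0,0.15,0,0],[-0.015,0,0.3,0,0],[-0.015,0,0.395,0,0],[-0.015,0,0.395,0,0],[-0.015,0.08,0.395,0,0],[-0.015,0.16,0.395,0,0],[-0.015,0.24,0.395,0,0],[-0.015,0.3,0.395,0,0]]'
python3 -c "
from h import *
st();to((6.5,-29.5,140),(2,-25.5,140),(-2,-21,140),(-31,-20,140))"
```

```text
clock: 8.65
tool_pos: [0.6128, -0.1252, 0.1424]
orientation: [-179.9, 0.0, -113.2]
force: [2.6, -2.2, -0.4]
opening: 0.0005
t 8.65 world [ 0.613 -0.125  0.142] press mm 14.709216936286357 -27.14499863885921 z 142.42902662426917 rpy [-179.854    0.032 -113.197] F [ 2.625 -2.193 -0.42 ] open 0.00047620272831512013 j [  6.334  19.516 -12.461   0.051 -57.88  -29.558]
(6.5, -29.5, 140) [0.023 0.082 0.024]
(2, -25.5, 140) [-0.017  0.127  0.024]
(-2, -21, 140) [-0.062  0.167  0.024]
(-31, -20, 140) [-0.072  0.457  0.023]
```

```bash
python3 -m creep '[[0,0.05,0.005,0,0],[0.01,0.085,0.01,0,0],[-0.025,0.13,0.01,0,0],[-0.07,0.17,0.01,0,0],[-0.08,0.25,0.01,0,0],[-0.08,0.33,0.01,0,0],[-0.08,0.41,0.01,0,0],[-0.08,0.46,0.01,0,0]]'
python3 -c "
from h import *
st();snap('scene','s8')
s=ld('s8');cv2.imwrite('pics/s8d.png',cv2.resize(s['img'][220:360,200:360],None,fx=4,fy=4,interpolation=cv2.INTER_CUBIC))"
```

```text
clock: 9.32
tool_pos: [0.5719, -0.0992, 0.1395]
orientation: [179.9, -0.0, -113.2]
force: [-0.8, 0.5, -0.5]
opening: 0.0004
t 9.32 world [ 0.572 -0.099  0.139] press mm -33.16759038069735 -19.337786758722885 z 139.4869657843695 rpy [ 179.884   -0.021 -113.229] F [-0.752  0.517 -0.491] open 0.0004388542714842773 j [  9.424  15.892 -18.181  -0.053 -56.036 -32.623]
```

View pics/s8d.png

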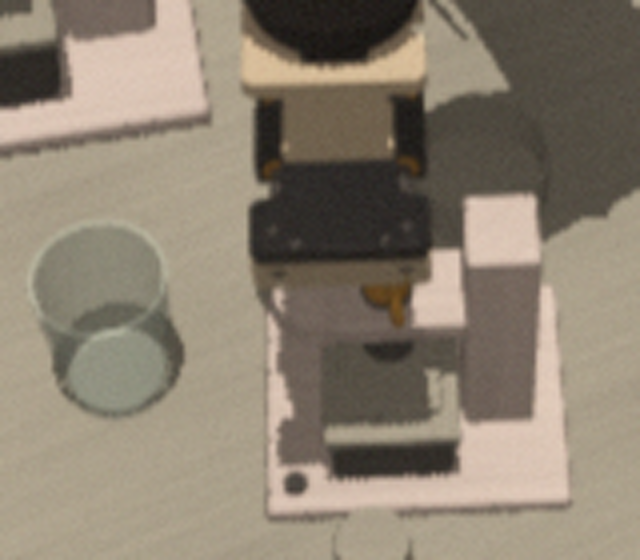

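```bash
python3 -c "
from h import *
s=ld('s0')
for z in (.137,.148,.15,.155,.16,.163): print(z,(proj(s,[*A,z])-[200,235]+.5)*4-.5)
c=cv2.resize(s['img'][270:310,275:320],None,fx=14,fy=14,interpolation=cv2.INTER_CUBIC);cv2.imwrite('pics/s0e.png',c)
for z in (.137,.148,.15,.155,.16,.163): print(z,(proj(s,[*A,z])-[275,270]+.5)*14-.5)
"
```

```text
0.137 [385.913 201.937]
0.148 [385.439 189.381]
0.15 [385.352 187.078]
0.155 [385.134 181.292]
0.16 [384.914 175.467]
0.163 [384.781 171.952]
0.137 [301.946 218.028]
0.148 [300.287 174.084]
0.15 [299.983 166.023]
0.155 [299.219 145.773]
0.16 [298.449 125.383]
0.163 [297.985 113.082]
```

View pics/s0e.png

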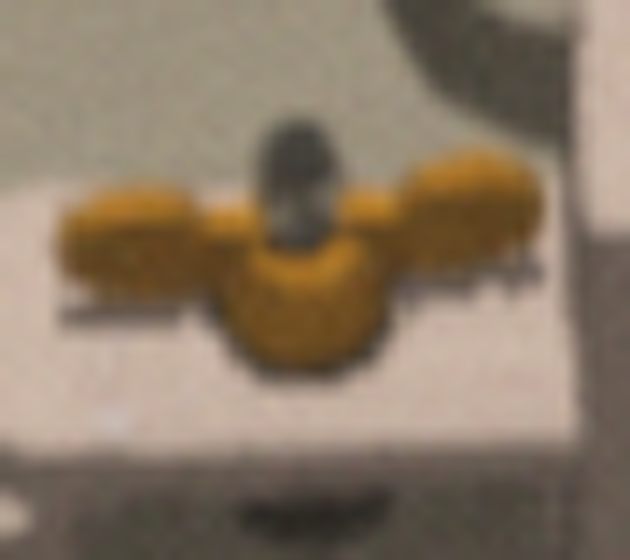

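```bash
python3 -m creep '[[-0.02,0,0,0,0],[-0.04,0,0,0,0],[-0.06,0,0,0,0],[-0.08,0,0,0,0],[-0.09,0,0,0,0],[-0.1,0,0,0,0],[-0.11,0,0,0,0],[-0.12,0,0,0,0]]'
python3 -c "
from h import *
st()"
```

```text
clock: 10.03
tool_pos: [0.5786, -0.0888, 0.1399]
orientation: [180.0, -0.0, -113.2]
force: [-1.7, -1.4, -1.0]
opening: 0.0002
t 10.03 world [ 0.579 -0.089  0.14 ] press mm -31.08899967613698 -7.158224795704157 z 139.88954671684232 rpy [ 179.99    -0.007 -113.233] F [-1.735 -1.406 -1.022] open 0.00019048331228707543 j [ 10.398  16.243 -17.64    0.    -56.129 -33.632]
```

```bash
python3 -m creep '[[-0.015,0,0,0,0],[-0.03,0,0,0,0],[-0.045,0,0,0,0],[-0.06,0,0,0,0],[-0.07,0,0,0,0],[-0.08,0,0,0,0],[-0.09,0,0,0,0],[-0.1,0,0,0,0]]'
python3 -c "
from h import *
st();snap('scene','s9')
s=ld('s9');cv2.imwrite('pics/s9d.png',cv2.resize(s['img'][220:360,200:360],None,fx=4,fy=4,interpolation=cv2.INTER_CUBIC))"
```

```text
clock: 10.7
tool_pos: [0.5803, -0.083, 0.1399]
orientation: [179.8, -0.3, -113.3]
force: [-6.6, -19.1, 1.4]
opening: 0.0006
t 10.7 world [ 0.58  -0.083  0.14 ] press mm -31.821130414913142 -1.113217131846483 z 139.92582932019116 rpy [ 179.85    -0.35  -113.277] F [ -6.578 -19.122   1.355] open 0.0006495482304523871 j [ 11.099  16.445 -17.446   0.245 -56.431 -34.512]
```

View pics/s9d.png

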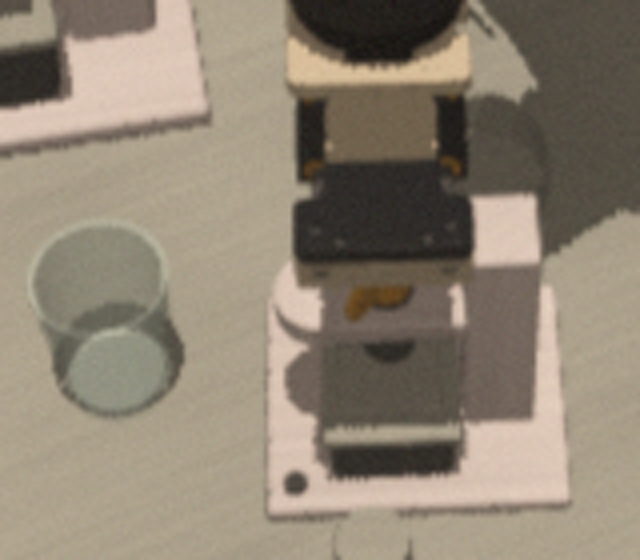

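20 N stall: this looks like the hard stop. I'll back off and check from a clear position.

```bash
python3 -m creep '[[0.03,0,0,0,0],[0.08,0,0,0,0],[0.13,0,0,0,0],[0.15,0,-0.2,0,0],[0.15,0,-0.4,0,0],[0.15,0,-0.6,0,0],[0.15,0,-0.8,0,0],[0.15,0,-1,0,0]]'
python3 -m creep '[[0.12,0.05,-0.1,0,0],[0.25,0.1,-0.1,0,0],[0.38,0.15,-0.1,0,0],[0.5,0.2,-0.1,0,0],[0.6,0.25,-0.1,0,0],[0.75,0.3,-0.1,0,0],[0.9,0.35,-0.1,0,0],[1,0.4,-0.1,0,0]]'
python3 -m creep '[[0.12,0.05,0,0,0],[0.25,0.1,0,0,0],[0.38,0.15,0,0,0],[0.5,0.2,0,0,0],[0.6,0.25,0,0,0],[0.75,0.3,0,0,0],[0.9,0.35,0,0,0],[1,0.4,0,0,0]]'
python3 -c "
from h import *
st();snap('scene','sa');snap('top','ta')
s=ld('sa');cv2.imwrite('pics/sad.png',cv2.resize(s['img'][235:385,200:360],None,fx=4,fy=4,interpolation=cv2.INTER_CUBIC))
s=ld('ta');cv2.imwrite('pics/tad.png',cv2.resize(s['img'][110:270,260:450],None,fx=4,fy=3.75,interpolation=cv2.INTER_CUBIC))"
```

```text
clock: 11.42
tool_pos: [0.5773, -0.0929, 0.2415]
orientation: [-179.9, 0.1, -113.2]
force: [0.1, -0.4, 0.1]
opening: 0.0004
clock: 12.08
tool_pos: [0.4989, -0.171, 0.2497]
orientation: [180.0, -0.0, -113.3]
force: [0.9, -0.4, -0.6]
opening: 0.0007
clock: 12.75
tool_pos: [0.4231, -0.2467, 0.2501]
orientation: [180.0, -0.0, -113.2]
force: [-0.9, 0.1, -0.2]
opening: 0.0006
t 12.75 world [ 0.423 -0.247  0.25 ] press mm -111.79556101601008 -213.5115141967936 z 250.08114981833035 rpy [ 179.999   -0.005 -113.244] F [-0.885  0.109 -0.176] open 0.0006444352950308307 j [ -7.187   1.916 -19.856   0.005 -68.23  -16.059]
```

View pics/sad.png

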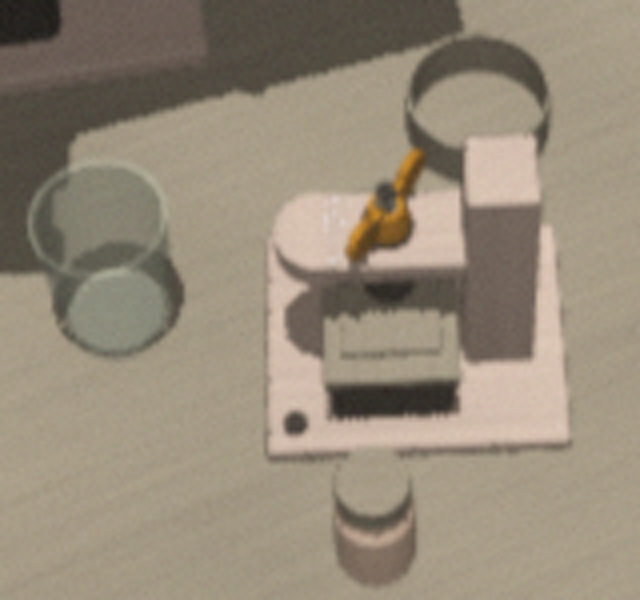

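View pics/tad.png

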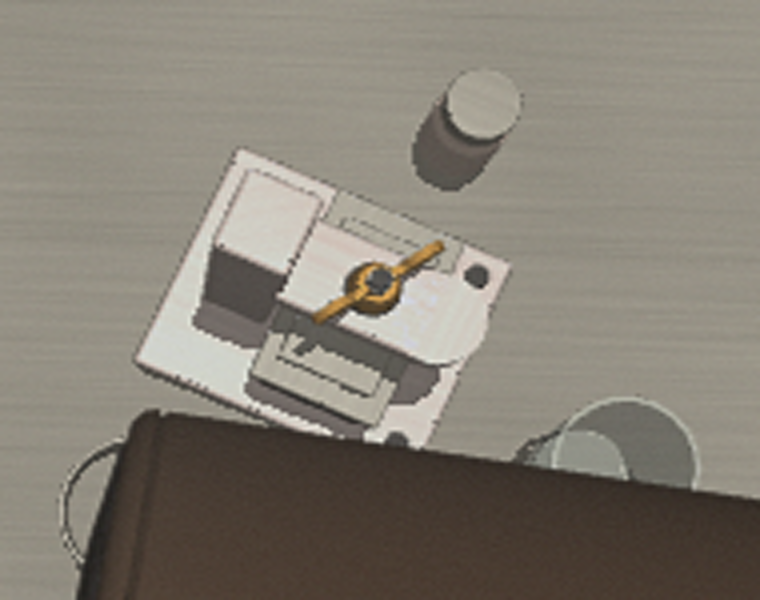

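```bash
python3 -c "
from h import *
s=ld('sa');a=ld('s0')
f=lambda s:cv2.resize(s['img'][270:335,275:320],None,fx=8.5,fy=8.5,interpolation=cv2.INTER_CUBIC)
cv2.imwrite('pics/sae.png',np.hstack([f(a),f(s)]))
for z in (.148,.15,.155,.16): print(z,(proj(s,[*A,z])-[275,270]+.5)*8.5-.5)
t=ld('ta');g=lambda u,v,z:ray(t,260+(u+.5)/4-.5,110+(v+.5)/3.75-.5,z)[:2]
w=g(440,243,.142)-g(318,320,.142);print(np.degrees(np.arctan2(w[1],w[0]))-66.9)
"
```

```text
0.148 [182.121 105.498]
0.15 [181.936 100.603]
0.155 [181.472  88.309]
0.16 [181.005  75.929]
-121.21591991743682
```

View pics/sae.png

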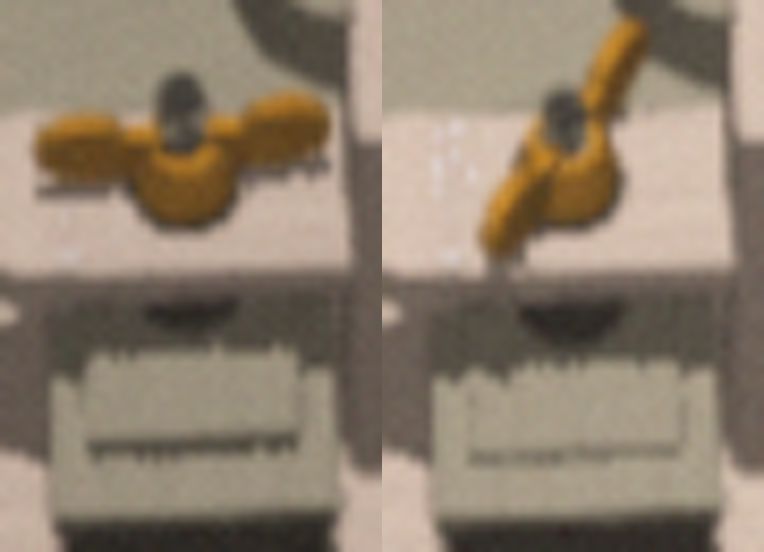

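The wing line has turned about 306° (5.3 rad), the rod end is down near 150 mm, and the plate's shadow gap has closed. None of the three objects has moved. To be sure the stall was the stop, I'll push the other wing gently from the +x side.

```bash
python3 -m creep '[[-0.12,-0.15,0,0,0],[-0.25,-0.25,0,0,0],[-0.4,-0.38,0,0,0],[-0.5,-0.5,0,0,0],[-0.6,-0.62,0,0,0],[-0.75,-0.75,0,0,0],[-0.9,-0.9,0,0,0],[-1,-1,0,0,0]]'
python3 -m creep '[[-0.15,-0.07,0,0,0],[-0.3,-0.14,0,0,0],[-0.45,-0.21,0,0,0],[-0.6,-0.28,0,0,0],[-0.75,-0.35,0,0,0],[-0.9,-0.42,0,0,0],[-1,-0.5,0,0,0],[-1,-0.5,0,0,0]]'
python3 -c "
from h import *
st();to((38,17,180),(38,17,140.5))"
```

```text
clock: 13.52
tool_pos: [0.5579, -0.192, 0.2494]
orientation: [180.0, -0.0, -113.2]
force: [0.6, 0.2, -0.3]
opening: 0.0005
clock: 14.18
tool_pos: [0.643, -0.1194, 0.2495]
orientation: [180.0, -0.0, -113.1]
force: [0.6, -0.5, -0.0]
opening: 0.0005
t 14.18 world [ 0.643 -0.119  0.25 ] press mm 40.155130696020905 -9.925639679340337 z 249.50528933496392 rpy [ 179.995   -0.012 -113.137] F [ 0.611 -0.497 -0.009] open 0.000454549580631356 j [  6.535  17.867  -0.212   0.008 -71.932 -29.675]
(38, 17, 180) [-0.269  0.021  0.695]
(38, 17, 140.5) [-0.269  0.021  1.09 ]
```

```bash
python3 -m creep '[[-0.13,0.01,0.15,0,0],[-0.27,0.02,0.3,0,0],[-0.27,0.02,0.45,0,0],[-0.27,0.02,0.6,0,0],[-0.27,0.02,0.75,0,0],[-0.27,0.02,0.9,0,0],[-0.27,0.02,1,0,0],[-0.27,0.02,1,0,0]]'
python3 -m creep '[[0,0,0.05,0,0],[0,0,0.09,0,0],[0.02,0,0.09,0,0],[0.04,0,0.09,0,0],[0.06,0,0.09,0,0],[0.08,0,0.09,0,0],[0.1,0,0.09,0,0],[0.12,0,0.09,0,0]]'
python3 -c "
from h import *
st()"
```

```text
clock: 14.85
tool_pos: [0.6483, -0.0956, 0.1476]
orientation: [179.8, -0.1, -113.3]
force: [-0.8, 0.9, -0.6]
opening: 0.0004
clock: 15.52
tool_pos: [0.645, -0.1067, 0.1414]
orientation: [-180.0, 0.0, -113.2]
force: [0.8, -0.7, 0.4]
opening: 0.0001
t 15.52 world [ 0.645 -0.107  0.141] press mm 36.97213070412317 2.5567908831336386 z 141.35235368915414 rpy [-179.978    0.011 -113.231] F [ 0.768 -0.681  0.36 ] open 0.0001477738277834893 j [  7.667  22.094  -8.627   0.003 -59.254 -30.899]
```

```bash
python3 -m creep '[[0.01,0,0.01,0,0],[0.02,0,0.01,0,0],[0.03,0,0.01,0,0],[0.04,0,0.01,0,0],[0.05,0,0.01,0,0],[0.055,0,0.01,0,0],[0.06,0,0.01,0,0],[0.06,0,0.01,0,0]]'
python3 -c "
from h import *
st()"
```

```text
clock: 16.18
tool_pos: [0.6437, -0.1103, 0.1401]
orientation: [-179.9, 0.2, -113.2]
force: [2.1, 8.3, -0.2]
opening: 0.0007
t 16.18 world [ 0.644 -0.11   0.14 ] press mm 37.20289654479216 -1.2002434233931298 z 140.12040575040754 rpy [-179.925    0.164 -113.21 ] F [ 2.101  8.32  -0.204] open 0.000718503448029117 j [  7.295  22.048  -8.825  -0.121 -58.978 -30.443]
```

```bash
python3 -m creep '[[0.01,0,0,0,0],[0.02,0,0,0,0],[0.02,0,0,0,0],[0.02,0,0,0,0],[0.02,0,0,0,0],[0.02,0,0,0,0],[0.02,0,0,0,0],[0.02,0,0,0,0]]'
python3 -c "
from h import *
st()"
```

```text
clock: 16.85
tool_pos: [0.6436, -0.111, 0.1401]
orientation: [-179.9, 0.3, -113.2]
force: [3.6, 12.3, -1.1]
opening: 0.0004
t 16.85 world [ 0.644 -0.111  0.14 ] press mm 37.36641977234397 -1.902528327418583 z 140.14202670700422 rpy [-179.885    0.252 -113.191] F [ 3.595 12.288 -1.06 ] open 0.000430451626183739 j [  7.199  22.013  -8.851  -0.185 -58.909 -30.295]
```

The force climbs and the nut stays put, so this is the hard stop. I'll retreat.

```bash
python3 -m creep '[[-0.04,0,0,0,0],[-0.1,0,0,0,0],[-0.12,0,0,0,0],[-0.12,0,-0.2,0,0],[-0.12,0,-0.4,0,0],[-0.12,0,-0.6,0,0],[-0.12,0,-0.8,0,0],[-0.12,0,-1,0,0]]'
python3 -m creep '[[0.12,0.12,-0.1,0,0],[0.25,0.25,-0.1,0,0],[0.38,0.38,-0.1,0,0],[0.5,0.5,-0.1,0,0],[0.6,0.6,-0.1,0,0],[0.75,0.75,-0.1,0,0],[0.9,0.9,-0.1,0,0],[1,1,-0.1,0,0]]'
python3 -m creep '[[0.12,0.05,0,0,0],[0.25,0.1,0,0,0],[0.38,0.15,0,0,0],[0.5,0.2,0,0,0],[0.6,0.25,0,0,0],[0.75,0.3,0,0,0],[0.9,0.35,0,0,0],[1,0.4,0,0,0]]'
python3 -m creep '[[0.12,0,0,0,0],[0.25,0,0,0,0],[0.38,0,0,0,0],[0.5,0,0,0,0],[0.6,0,0,0,0],[0.6,0,0,0,0],[0.6,0,0,0,0],[0.6,0,0,0,0]]'
python3 -c "
from h import *
st();snap('scene','sb');snap('top','tb')
s=ld('sb');a=ld('s0')
f=lambda s:cv2.resize(s['img'][240:390,200:350],None,fx=2.6,fy=2.6,interpolation=cv2.INTER_CUBIC)
cv2.imwrite('pics/sbd.png',np.hstack([f(a),f(s)]))"
```

```text
clock: 17.52
tool_pos: [0.6462, -0.1032, 0.241]
orientation: [180.0, -0.0, -113.2]
force: [0.1, -0.6, 1.4]
opening: 0.0004
clock: 18.18
tool_pos: [0.5134, -0.156, 0.2501]
orientation: [180.0, -0.0, -113.2]
force: [-0.2, 0.8, 0.6]
opening: 0.0007
clock: 18.85
tool_pos: [0.4381, -0.2325, 0.2499]
orientation: [180.0, -0.0, -113.3]
force: [-0.0, 0.9, 0.6]
opening: 0.0002
clock: 19.52
tool_pos: [0.4155, -0.2866, 0.25]
orientation: [180.0, 0.0, -113.2]
force: [-0.6, -0.4, -0.1]
opening: 0.0002
t 19.52 world [ 0.415 -0.287  0.25 ] press mm -103.11532187809222 -253.1516801869569 z 249.98961446330537 rpy [ 179.996    0.002 -113.248] F [-0.646 -0.39  -0.066] open 0.0002381271725054638 j [-12.263   3.437 -18.245  -0.003 -68.322 -10.985]
```

View pics/sbd.png

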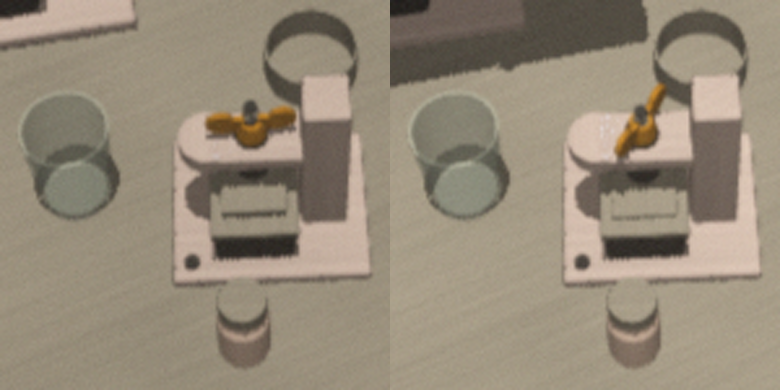

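View pics/tb.png

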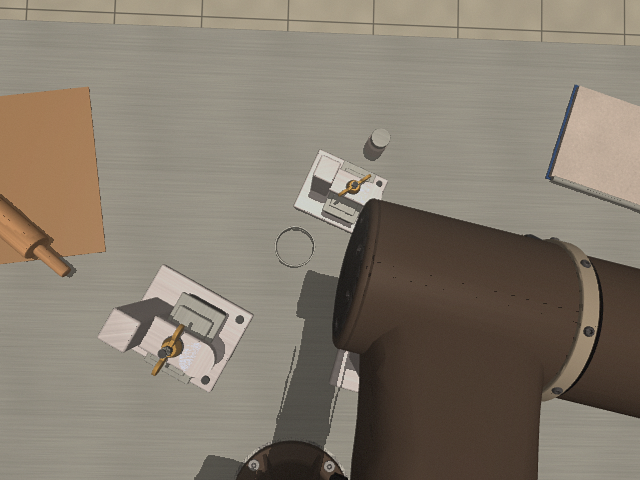

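The before/after scene crops show the tumbler (65,150), shaker (245,320) and cutter (310,55) unmoved, and the plate down. The top view shows the small press's nut at (353,187). The arm is clear.

```bash
python3 -c "
from plant import workorder
print(workorder.close_job())"
```

```text
the job is handed in; nothing more can be done
None
```

I wound the wing nut of the smallest press clockwise to its stop and handed the job in at about 19.6 s, with no verdict reported. It took two sweeping strokes of the closed fingertips, about 306° (5.3 rad) in all. The fingertips ran high on the wings, at a TCP height of about 140 mm, and never went over the wings' line while touching.

- **Nut at its stop:** The second stroke stalled at about 20 N, against about 3 N while the nut was moving. A gentle push on the other wing also stalled, climbing from 8.6 to 12.8 N over about 0.7 mm of fingertip travel.
- **Plate down:** The plate's shadow gap above the lid has all but closed. The rod end came down about 7 mm, to roughly 150 mm above the bench. I could not read the joint values directly. The pictures alone are only good to about 1 mm (0.8 rad), so the two stalls are the stronger evidence.
- **Other objects:** The tumbler, shaker and cutter look unmoved in the before and after pictures.
- **Arm:** It finished raised and clear, with wrist force under 1 N.

No check failed or disagreed.

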